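Gauge a turned globe base and cover the scale

TASK

The turned wooden base lies loose between the jaws of the bench gauge: push the sliding jaw shut so that it carries the base up against the fixed anvil and keeps it gripped between the two with a light but definite pressure (a few newtons, never 20). Then fold the scale cover down flat and leave the gauge alone. Do not touch the base itself, and do not disturb the tin, cup, hoop or brush.

Things in the scene. Friction and masses are not known exactly. Their poses are not given: they have to be found in the camera images.
- gauge: bench gauge, a big caliper fixed to the bench: grey bed 200 mm (x) by 340 mm (y), 20 mm thick; its x runs from -105 to 95 mm. Origin on its underside; z up. The jaw lane runs along the gauge's y with centre line at x = -45 mm; the ruled steel scale lies beside it at x = 35 to 85 mm
- anvil: fixed steel anvil at the -y end of the lane: upright plate 90 mm wide (x), 16 mm thick, 60 mm tall, with a 22 mm high foot behind it. Origin at the lower edge of its measuring face, on the bed's top (20 mm above the bench), at x = -45, y = -115 mm of the gauge; the face looks to the gauge's +y
- jaw (a joint): travel of the sliding jaw from fully open, m; 0 to 0.13, grows as the jaw closes along the gauge's -y towards the anvil; the gap between the two measuring faces is 0.210 minus this. It slides stiffly: about 7 N to move it alone, anything above that presses on what it meets; it stays where it is left (and itself slips back if more than about 7 N is left in the squeeze)
- jaw_push (a point): centre of the outer (back) face of the sliding jaw's upright steel plate, 45 mm above the bed. The plate is 90 mm wide (x), 14 mm thick, from 1 to 61 mm above the bed; a 13 mm high foot reaches 35 mm out behind it, under this point
- jaw_face (a point): centre line of the sliding jaw's measuring face, 20 mm above the bed; it looks to the gauge's -y
- disc: turned wooden globe base: a disc 34 mm thick with stepped rim, slightly oval as wood dries, 96 to 100 mm across in the lower 14 mm; about 0.22 kg, loose, flat on the bed between the jaws. Origin at the centre of its underside
- cover (a joint): angle of the stiff scale cover, rad: 0 lies flat over the scale (shut), about 1.57 stands upright; it stays where it is left and takes 2 to 3 N at its edge to fold
- cover_hinge (a point): middle of the cover's hinge line, which runs along the gauge's y at x = 25 mm, 24 mm above the bench. The cover is an aluminium plate 65 mm from hinge to free edge, 230 mm long (y), 5 mm thick; when shut it reaches from the hinge to the gauge's +x
- cover_edge (a point): middle of the cover's free edge, on its upper side (the side that faces the jaw lane when it stands up), 65 mm from the hinge
- tin: closed varnish tin, 84 mm across, 110 mm tall, standing; origin at the centre of its underside
- cup: mixing cup, 72 mm across, 65 mm tall, standing empty; origin at the centre of its underside
- hoop: flat wooden ring, 140 mm across, 22 mm thick, lying; origin at the centre of its underside
- brush: brush 200 mm long, lying; origin under its middle
Things that resemble listed ones, but are neither listed nor needed, are in the scene too. There is more than one size of the disc; the one meant has the size given above.

How it is judged:
By the outcome, as a careful person would: the job done as asked, in the order asked, and still so for the second after the job is handed in, with the robot touching nothing.
It also fails if it takes over 48 s, if anything falls off the work surface, if the arm or the gripper's body presses on something with over 40 N, if the wrist force passes 120 N, or if a joint passes its speed limit or range.

ROBOT

A 7-joint arm with a two-finger parallel gripper is mounted at the origin on the work surface. World frame = base frame: x ahead of the robot, y to its left, z up, the work surface at z = 0. Lengths are in m, angles in rad, forces in N, time in s.
With the tool pointing down it reaches from about 0.4 to 0.9 m from the base axis. Payload 5.5 kg.
Tool frame: the origin (TCP) lies at the very end of the fingers, on their centre line; the grasp point (between the pads) lies 19 mm behind it; z points along the fingers, y is the line along which they close (so a half turn about z gives the same grasp; the last joint's range is limited). The gripper opens to 85 mm and grips with 20 to 120 N. Pads are 22 mm wide; open, the fingers measure 114 mm over their backs; the gripper's body (76 mm by 85 mm) begins 54 mm behind the grasp point. The pads swing forward as they close: fully open they stand 13 mm farther back than shut.
Start: joints at [-1.053, 0.501, -0.427, 1.55, 0.221, 1.138, -0.21], TCP at [0.164, 0.629, 0.231] pointing down, gripper open.
Joint ranges: [-2.88, 2.88], [-0.31, 2.03], [-1.54, 1.56], [0.2, 2.42], [-1.41, 4.55], [0.19, 2.02], [-2.57, 2.57]. Speed limits (rad/s): [2.57, 2.57, 3.14, 3.14, 3.14, 3.14, 3.14].

INTERFACE

Orientations are given as a rotation vector (axis times angle).
In Python, from plant import ctrl gives the robot as it stands. The module is installed in compiled form; this text tells all that it offers. Calls block until the motion is done:
- ctrl.move_pose(position, orientation): joint-space move of the TCP to a pose.
- ctrl.move_linear(position, max_speed=0.15, frame=None): straight line of the TCP; frame=None keeps the orientation; max_speed is the mean speed in m/s.
- ctrl.set_joints(angles): joint-space move.
- ctrl.set_gripper(opening, force=None): finger opening in m; force is the grip in N (None keeps the last); returns when the fingers have stopped.
- ctrl.wait(seconds).
- ctrl.inverse_kinematics(position, orientation): joint angles nearest the present ones, or None.
- ctrl.get_image(name): name is "scene" or "side" or "wrist"; returns the picture (384x512x3 uint8, red, green, blue); there is no depth.
- ctrl.calibration(name): a dict with "fovy" (degrees; the focal length in pixels is half the picture's height over the tangent of half this angle, whatever the lens; pixels are square), "cx", "cy" (the principal point, pixels), "k1" (the pictures are not rectified: a ray, as slopes to the right and down, at radius r is drawn at 1 + k1 r^2 times it, then the intrinsics apply), "rvec" (rotation vector, rad) and "tvec" (3), from world to camera coordinates, as OpenCV has them; the wrist camera has in their place "tool_from_camera" (4x4, takes a point from camera to tool coordinates, whose origin is the TCP and whose axes are the flange's). Camera axes: x right, y down, z forward; pixel columns grow to the right and rows downward; lengths in m; the calibration is good to about 2 mm. A picture is of the moment at which its call begins: read the wrist's pose just before it. calibration takes no time and is no camera call.
A pose or a line that the arm cannot do raises ctrl.Unreachable and nothing moves.
- ctrl.hand_in(): hands the job in; it is judged then, once.
Readings, each from a call of its own:
- ctrl.get_t(): time.
- ctrl.get_joint_positions(): joint angles.
- ctrl.get_qvel(): joint speeds.
- ctrl.get_effort(): joint torques, N m.
- ctrl.get_eef_pos(): TCP position.
- ctrl.get_tcp_rot(): TCP orientation.
- ctrl.get_force(): force on the tool from outside, world axes, zero at the start.
- ctrl.get_torque(): the same for the moment, N m.
- ctrl.get_grip_width(): finger opening in m.
- ctrl.get_grasp_force(): force on a finger pad.
Only numpy, scipy, OpenCV 4.12 (cv2) and the standard library are available. Lean on these libraries where they do the work, as an engineer would, in place of code of your own. Each camera call takes 0.05 s, during which the arm holds its last target. There are 200 camera calls.

## Working session

There is one attempt and no reset: what is moved stays moved. The work goes in short steps, each a Python script; the robot and the scene stay as the last script left them, time stands still between calls to the robot, and variables do not carry over. Pictures are saved under pics/ and viewed, at most 10 in all, crops included, and the job is handed in when it is done.

```bash
mkdir -p pics
cat > h.py <<'E'
import numpy as np, cv2
from scipy.spatial.transform import Rotation as R
from plant import ctrl
def cam(n):
    c=ctrl.calibration(n); f=192/np.tan(np.radians(c["fovy"])/2)
    K=np.array([[f,0,c["cx"]],[0,f,c["cy"]],[0,0,1]]); d=np.array([c["k1"],0,0,0.])
    if "rvec" in c:
        Rm=cv2.Rodrigues(np.array(c["rvec"],float))[0]; t=np.array(c["tvec"],float).ravel()
    else:
        T=np.eye(4);T[:3,:3]=R.from_rotvec(ctrl.get_tcp_rot()).as_matrix();T[:3,3]=ctrl.get_eef_pos()
        M=np.linalg.inv(T@np.array(c["tool_from_camera"]));Rm=M[:3,:3];t=M[:3,3]
    return K,d,Rm,t
def ray(C,px):
    K,d,Rm,t=C
    u=cv2.undistortPoints(np.array(px,float).reshape(-1,1,2),K,d).reshape(-1,2)
    D=np.c_[u,np.ones(len(u))]@Rm; return -Rm.T@t,D
def onz(C,px,z):
    o,D=ray(C,px); return o+D*((z-o[2])/D[:,2])[:,None]
def tri(C1,p1,C2,p2):
    o1,D1=ray(C1,[p1]);o2,D2=ray(C2,[p2]);a,b=D1[0],D2[0]
    s=np.linalg.lstsq(np.c_[a,-b],o2-o1,rcond=None)[0]
    P,Q=o1+s[0]*a,o2+s[1]*b; return (P+Q)/2,np.linalg.norm(P-Q)
def proj(C,P):
    K,d,Rm,t=C; return cv2.projectPoints(np.array(P,float).reshape(-1,1,3),Rm,t,K,d)[0].reshape(-1,2)
def snap(n,f):
    C=cam(n); im=ctrl.get_image(n); cv2.imwrite("pics/"+f,im[:,:,::-1]); return C,im
E
python3 - <<'E'
from h import *
import pickle
a=[];o={}
for n in("scene","side","wrist"):
    C,im=snap(n,n+"0.png");o[n]=C;print(n,C[0][0,0],-C[2].T@C[3],C[2][2])
pickle.dump(o,open("c.pkl","wb"))
print(ctrl.get_t(),ctrl.get_tcp_rot())
for n in("scene","side"):
    cv2.imwrite("pics/%s_b.png"%n,cv2.resize(cv2.imread("pics/%s0.png"%n),(800,600),interpolation=cv2.INTER_CUBIC))
E
```

```text
scene 362.7084060408564 [1.3993151  0.14851367 0.8764923 ] [-0.7380103  -0.12347731 -0.66339592]
side 348.41185118010515 [-0.03726244 -0.6180907   0.88896377] [ 0.48283771  0.51539304 -0.70798147]
wrist 312.5991540367949 [0.09922694 0.64656789 0.37213088] [ 0.25592954 -0.06752194 -0.96433441]
0.15 [-3.99143568e-01 -3.11589193e+00  2.40020484e-03]
```

View pics/scene_b.png

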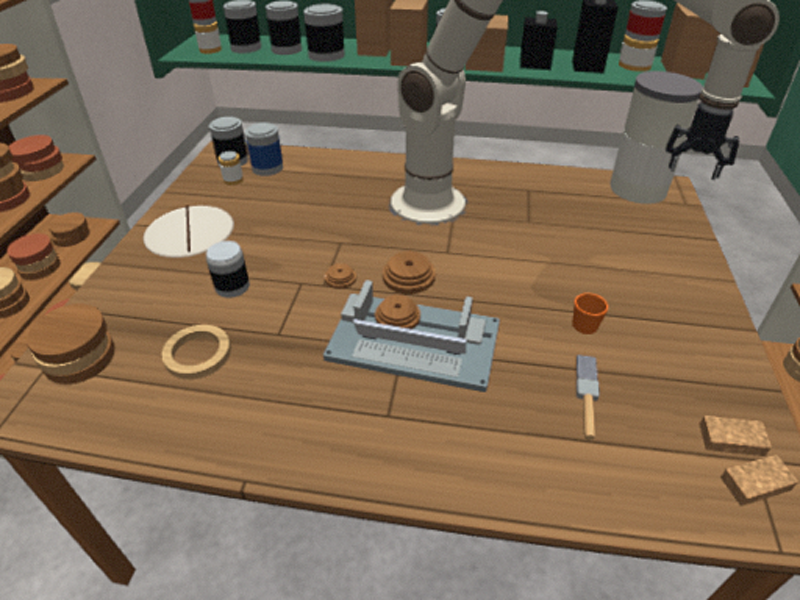

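View pics/side_b.png

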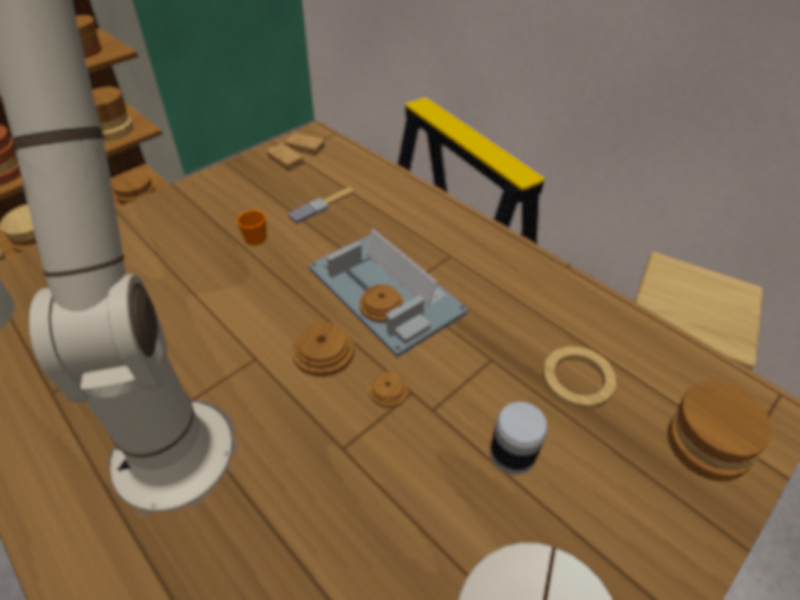

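Scene: gauge at (412,340) in the 800-wide picture, anvil left (365,300), sliding jaw right (465,318), the cover upright between lane and scale. Candidates for the base: the disc in the lane (398,312), a bigger one outside (409,272), a small one outside (340,275), and the block stack (70,340). The base is the one lying between the jaws; I'll check its size in a close wrist view. The cup is at (590,312) and the brush at (588,395). The tin is either (228,268) or among the look-alikes at the back; either way it is away from the gauge.

Run:
```python
from h import *
import pickle
o=pickle.load(open("c.pkl","rb"));s=.64
P=onz(o["scene"],np.array([[326,358],[487,384],[499,320]])*s,.02);print(P.round(3))
Q=onz(o["side"],np.array([[311,267],[400,353],[466,310],[374,233]])*s,.02);print(Q.round(3))
print(tri(o["scene"],np.array([590,297])*s,o["side"],np.array([252,213])*s)) # cup
c=(P[0]+P[2])/2
y=P[1]-P[0];a=np.arctan2(y[1],y[0]);print(c,np.degrees(a))
# look-down view, camera about over gauge, tool y along gauge y
x=[np.sin(a),-np.cos(a),0]
for sg in(1,-1):
    X=np.array(x)*sg;Z=np.array([0,0,-1.]);Y=np.cross(Z,X)
    rv=R.from_matrix(np.c_[X,Y,Z]).as_rotvec()
    T=np.array(ctrl.calibration("wrist")["tool_from_camera"]);
    print(T.round(3),rv)
    print(sg,ctrl.inverse_kinematics(c+[-.0,0,.35],rv))
```

```text
[[ 0.652 -0.128  0.02 ]
 [ 0.669  0.2    0.02 ]
 [ 0.484  0.217  0.02 ]]
[[ 0.473  0.203  0.02 ]
 [ 0.446 -0.127  0.02 ]
 [ 0.633 -0.141  0.02 ]
 [ 0.666  0.194  0.02 ]]
(array([0.4504714 , 0.40233487, 0.08271461]), np.float64(0.0008820624712176009))
[0.56785536 0.0449238  0.02      ] 86.934870271831
[[ 0.001 -0.964 -0.265  0.067]
 [ 1.     0.001  0.001  0.001]
 [-0.001 -0.265  0.964 -0.142]
 [ 0.     0.     0.     1.   ]] [ 3.14046886 -0.08402225  0.        ]
1 [-0.34212427  0.22365657  0.26170117  1.59323707 -0.0590876   1.33247604
 -1.69698679]
[[ 0.001 -0.964 -0.265  0.067]
 [ 1.     0.001  0.001  0.001]
 [-0.001 -0.265  0.964 -0.142]
 [ 0.     0.     0.     1.   ]] [0.08402225 3.14046886 0.        ]
-1 [-0.0923554   0.22317707 -0.04081091  1.58454801  0.00928936  1.33405713
  1.38296573]
```

Run:
```python
from h import *
rv=[0.0702,3.1408,0]
ctrl.move_pose([.51,.04,.33],rv);ctrl.wait(.3)
print(ctrl.get_t(),ctrl.get_eef_pos(),ctrl.get_tcp_rot(),ctrl.get_force())
import pickle
C,im=snap("wrist","w1.png");pickle.dump(C,open("w1.pkl","wb"))
cv2.imwrite("pics/w1b.png",cv2.resize(im[:,:,::-1],(800,600),interpolation=cv2.INTER_CUBIC))
```

```text
2.9 [0.51000001 0.04038306 0.32989591] [-6.92218491e-02 -3.14066936e+00 -6.70789225e-05] [-0.48056924 -0.67772529 -0.4712752 ]
```

View pics/w1b.png

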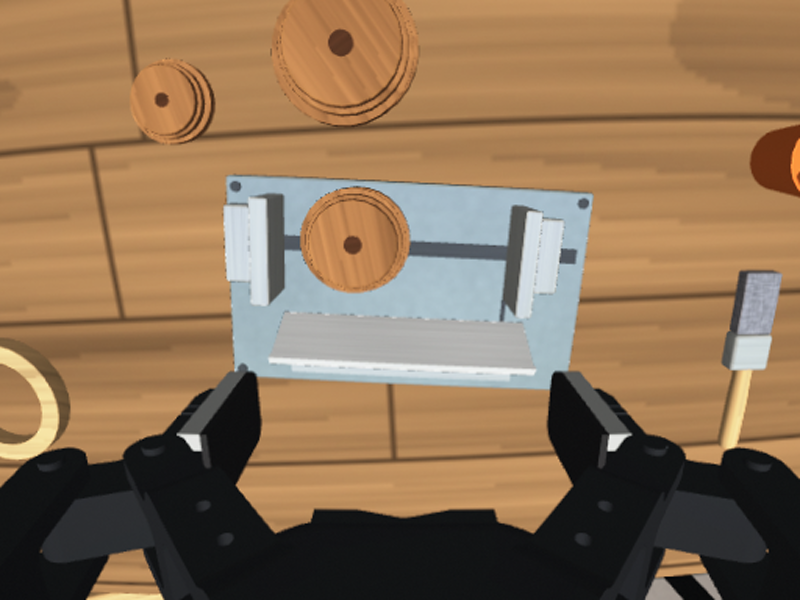

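The wrist view shows the bed corners at (228,176), (592,193) and (571,388). The anvil is at (265,250), the sliding jaw at (525,260), the base with its hole at (352,245), and the upright cover's top edge runs from (270,361) to (535,373).

Run:
```python
from h import *
import pickle
W=pickle.load(open("w1.pkl","rb"));o=pickle.load(open("c.pkl","rb"));s=.64
B=onz(W,np.array([[228,176],[592,193],[571,388]])*s,.02);print(B.round(4),np.linalg.norm(B[1]-B[0]),np.linalg.norm(B[2]-B[1]))
y=(B[1]-B[0])/np.linalg.norm(B[1]-B[0]);x=np.array([y[1],-y[0],0])
c0=(B[0]+B[2])/2; O=c0+.005*x; O[2]=0
print("yaw",np.degrees(np.arctan2(x[1],x[0])),"O",O)
def g(P):P=np.atleast_2d(P)-O;return np.c_[P@x,P@y,P[:,2]].round(4)
print("jaw top back/front corners",g(onz(W,np.array([[543,212],[513,206],[530,318]])*s,.081)))
print("anvil top",g(onz(W,np.array([[250,196],[268,195],[270,305]])*s,.08)))
print("disc low rim l/r",g(onz(W,np.array([[301,241],[410,243]])*s,.027)),"hole",g(onz(W,np.array([[352,245]])*s,.054)))
print("cover edge",g(onz(W,np.array([[270,361],[535,373]])*s,.089)))
# heights from two views: cover top-edge ends, disc hole, jaw top
print("cover end L",[g(v) if i==0 else v for i,v in enumerate(tri(W,np.array([270,359])*s,o["scene"],np.array([353,320])*s))])
print("cover end R",[g(v) if i==0 else v for i,v in enumerate(tri(W,np.array([533,370])*s,o["scene"],np.array([467,337])*s))])
print("hole",[g(v) if i==0 else v for i,v in enumerate(tri(W,np.array([352,245])*s,o["side"],np.array([381,296])*s))])
print("jaw inner top",[g(v) if i==0 else v for i,v in enumerate(tri(W,np.array([543,212])*s,o["scene"],np.array([472,299])*s))])
np.savez("g.npz",O=O,x=x,y=y)
```

```text
[[ 0.4461 -0.1153  0.02  ]
 [ 0.4756  0.2167  0.02  ]
 [ 0.671   0.2064  0.02  ]] 0.33335601418147554 0.19569989550353392
yaw -5.0777514488158735 O [0.56353878 0.04509223 0.        ]
jaw top back/front corners [[-0.0879  0.1018  0.081 ]
 [-0.0914  0.0772  0.081 ]
 [ 0.0009  0.1012  0.081 ]]
anvil top [[-0.09   -0.1319  0.08  ]
 [-0.0913 -0.1174  0.08  ]
 [-0.0003 -0.1179  0.08  ]]
disc low rim l/r [[-0.0469 -0.102   0.027 ]
 [-0.0494 -0.0019  0.027 ]] hole [[-0.0497 -0.0524  0.054 ]]
cover edge [[ 0.0466 -0.117   0.089 ]
 [ 0.0474  0.1091  0.089 ]]
cover end L [array([[ 0.0467, -0.1192,  0.0849]]), np.float64(0.002336910401148401)]
cover end R [array([[0.044 , 0.1089, 0.0898]]), np.float64(0.004211517698397509)]
hole [array([[-0.0494, -0.0526,  0.0489]]), np.float64(0.0010810915878012477)]
jaw inner top [array([[-0.0872,  0.1027,  0.0746]]), np.float64(0.001938880614197414)]
```

```bash
cat >> h.py <<'E'
import os
if os.path.exists("g.npz"):
    G=np.load("g.npz");O,gx,gy=G["O"],G["x"],G["y"]
    def w(a,b,z):return O+gx*a+gy*b+np.array([0,0,z])
    def rot(X):
        Z=np.array([0,0,-1.]);return R.from_matrix(np.c_[X,np.cross(Z,X),Z]).as_rotvec()
    def fg():f=np.array(ctrl.get_force());return np.array([f@gx,f@gy,f[2]])
    def tg():P=np.array(ctrl.get_eef_pos())-O;return np.array([P@gx,P@gy,P[2]])
E
python3 - <<'E'
from h import *
best=[]
for s in(1,-1):
    rv=rot(s*gy);q=ctrl.inverse_kinematics(w(-.045,.14,.06),rv);print(s,q)
    if q is not None: best.append((abs(q[6]),s))
s=min(best)[1];rv=rot(s*gy);print("use",s)
ctrl.set_gripper(0,20)
ctrl.move_pose(w(-.045,.15,.16),rv)
ctrl.move_linear(w(-.045,.145,.058),.1);ctrl.wait(.2)
b=fg();print(ctrl.get_t(),b,tg())
y=.13
while y>.09:
    ctrl.move_linear(w(-.045,y,.058),.03);f=fg()-b
    if f[1]>3:break
    y-=.004
print(ctrl.get_t(),f,tg(),y)
t=ctrl.get_t()
for k in range(4):
    y-=.002;ctrl.move_linear(w(-.045,y,.058),.02);print((fg()-b).round(2),tg().round(4),ctrl.get_t())
C,im=snap("scene","s2.png");snap("side","d2.png")
c=np.hstack([im[180:260,190:340]]);cv2.imwrite("pics/s2c.png",cv2.resize(c[:,:,::-1],(800,427),interpolation=cv2.INTER_CUBIC))
np.save("b.npy",b)
E
```

```text
1 [-0.46370334  0.54269824  0.09491069  1.90543442 -0.07632888  0.69688755
 -0.41240883]
-1 [-0.21845462  0.55187438 -0.21583521  1.89655774  0.17291536  0.7110062
  2.5183624 ]
use 1
6.7167 [-0.09535842 -0.44887017  0.13502767] [-0.04457802  0.14526385  0.05864619]
8.7833 [-0.09588684  4.07294145 -1.21376204] [-0.04503039  0.11075695  0.05809213] 0.10999999999999999
[ 0.04  5.44 -1.82] [-0.045   0.1097  0.0581] 9.0333
[ 0.14  6.89 -2.38] [-0.0451  0.108   0.0581] 9.2833
[ 0.27  7.61 -2.76] [-0.0451  0.1061  0.0581] 9.5333
[ 0.19  6.26 -2.58] [-0.045   0.1041  0.0581] 9.7833
```

View pics/s2c.png

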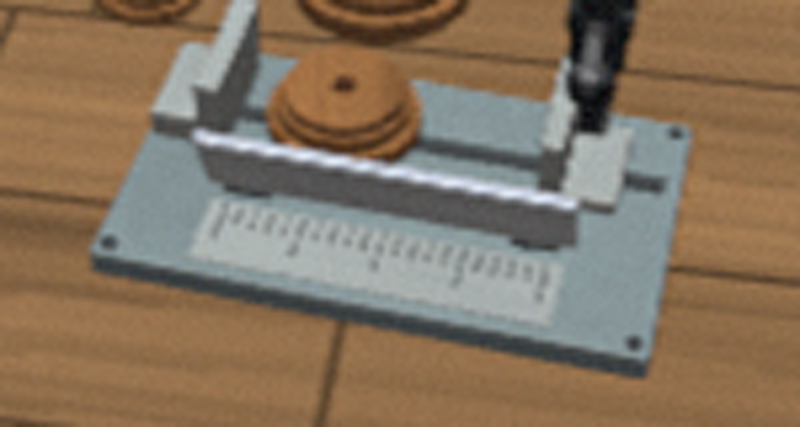

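The closed fingers rest on the jaw's back plate at crop pixel (590,110), and the jaw slides at about 7 N. The base is untouched.

Run:
```python
from h import *
b=np.load("b.npy")
y=.1041
while y>.04:
    y-=.016;ctrl.move_linear(w(-.045,y,.058),.04);print((fg()-b).round(2),tg()[1].round(4),ctrl.get_t())
    if (fg()-b)[1]>10:break
L=[]
while y>-.012:
    y-=.0015;ctrl.move_linear(w(-.045,y,.058),.015);f=fg()-b;L.append(f[1]);print(f.round(2),tg()[1].round(4),ctrl.get_t())
    if f[1]>9.3 or ctrl.get_t()>26:break
```

```text
[ 1.1   5.7  -0.64] 0.0892 10.3833
[-0.39  5.23 -0.38] 0.0727 10.9333
[-1.46  5.73  0.73] 0.0563 11.4833
[-2.09  4.08  2.59] 0.0402 12.0333
[-3.01  4.76  2.26] 0.0241 12.5833
[-2.54  7.27  1.84] 0.0233 12.8333
[-2.83  6.61  2.93] 0.022 13.0833
[-2.26  7.49  2.57] 0.0207 13.3333
[-2.81  7.65  1.83] 0.0196 13.5833
[-2.77  8.5   0.94] 0.0182 13.8333
[-2.17  8.34  3.14] 0.0167 14.0833
[-2.32  8.43  2.29] 0.0152 14.3333
[-2.83  8.95  2.11] 0.0137 14.5833
[-2.5   7.35  1.91] 0.0122 14.8333
[-1.62  8.61  1.13] 0.0107 15.0833
[-2.53  8.43  2.24] 0.0092 15.3333
[-1.58  8.72  1.77] 0.0077 15.5833
[-2.56  8.24  1.97] 0.0062 15.8333
[-3.01  8.06  1.55] 0.0047 16.0833
[-2.65  8.33  1.07] 0.0037 16.3333
[-2.32 12.64  1.69] 0.0037 16.5833
```

Run:
```python
from h import *
b=np.load("b.npy")
L=[]
for k in range(6): ctrl.wait(.05);L.append(fg()-b)
print(np.mean(L,0),tg(),ctrl.get_t())
```

```text
[-2.58430823 12.3792647   1.47319696] [-0.04547291  0.00368365  0.05806792] 16.8833
```

Run:
```python
from h import *
b=np.load("b.npy")
ctrl.move_linear(w(-.045,.008,.058),.02);print(fg()-b)
ctrl.move_linear(w(-.045,.03,.058),.06);ctrl.wait(.15)
L=[]
for k in range(5): ctrl.wait(.04);L.append(fg()-b)
print("free",np.mean(L,0),ctrl.get_t())
ctrl.move_linear(w(-.045,.06,.16),.15)
C,im=snap("scene","s3.png");C2,im2=snap("side","d3.png")
c=np.vstack([cv2.resize(im[180:260,190:340],(560,299),interpolation=3),cv2.resize(im2[140:230,190:310],(399,299),interpolation=3)[:, :].copy() if 0 else cv2.resize(im2[140:230,175:344],(560,299),interpolation=3)])
cv2.imwrite("pics/s3c.png",c[:,:,::-1])
```

```text
[ 0.27180757  1.04189856 -0.52555585]
free [ 0.22070103  0.18955709 -0.05089194] 18.3
```

View pics/s3c.png

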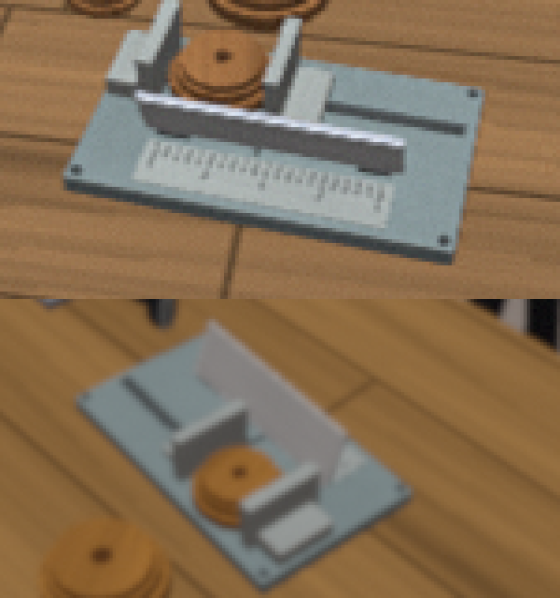

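The base is gripped between anvil and jaw with about 5 N beyond the jaw friction. Next is the cover, which leans at about 1.25 rad.

Run:
```python
from h import *
q0=ctrl.get_joint_positions()
c=[]
for s in(1,-1):
    q=ctrl.inverse_kinematics(w(.0,.06,.16),rot(s*gx))
    if q is not None:c.append((abs(q[6]),s))
s=min(c)[1];print(c)
ctrl.move_pose(w(-.008,.06,.16),rot(s*gx))
ctrl.move_linear(w(-.008,.06,.075),.12);ctrl.wait(.15);b=fg();print(tg(),b)
n=.003
for th in np.arange(1.4,-.01,-.1):
    a=.025+.055*np.cos(th)-n*np.sin(th)-.011; z=.024+.055*np.sin(th)+n*np.cos(th)
    ctrl.move_linear(w(a,.06,z),.05);f=fg()-b
    print(round(th,2),f.round(1),tg().round(4))
    if np.linalg.norm(f)>16:print("stop");break
print(ctrl.get_t());np.save("b2.npy",b)
```

```text
[(np.float64(1.7082876243767247), 1), (np.float64(1.153914614515419), -1)]
[-0.00720735  0.06026537  0.07602053] [ 0.39525434  0.9243909  -0.38247238]
1.4 [-0.3 -0.3  0.3] [0.0201 0.06   0.0785]
1.3 [-0.2 -0.8  1.1] [0.026  0.06   0.0777]
1.2 [-0.8 -1.2  1. ] [0.0314 0.0599 0.0763]
1.1 [-0.6 -1.1  0.5] [0.0365 0.06   0.0742]
1.0 [-0.5 -1.6  0.2] [0.0415 0.0599 0.0717]
0.9 [ 0.  -1.4  0.9] [0.0461 0.06   0.0687]
0.8 [-1.  -0.9  0.7] [0.0504 0.06   0.0653]
0.7 [-1.1  0.1  0.8] [0.0543 0.06   0.0614]
0.6 [-0.7 -1.  -0.2] [0.0578 0.0599 0.0572]
0.5 [-1.3 -0.4  0.1] [0.0609 0.06   0.0526]
0.4 [-1.  -1.9 -0. ] [0.0635 0.06   0.0478]
0.3 [-0.8 -0.9  0.7] [0.0657 0.0599 0.0427]
0.2 [ 0.  -0.6  0.7] [0.0672 0.06   0.0374]
0.1 [-0.4 -1.  -0.1] [0.0683 0.0599 0.032 ]
-0.0 [-5.3 -2.1 15.2] [0.0695 0.0602 0.029 ]
stop
25.925
```

Run:
```python
from h import *
ctrl.move_linear(w(.069,.06,.12),.1)
ctrl.move_pose(w(-.05,.04,.33),rot(-gx));ctrl.wait(.2)
C,im=snap("wrist","w4.png");C1,i1=snap("scene","s4.png")
c=np.vstack([cv2.resize(im[80:270,110:420],(560,343),interpolation=3),cv2.resize(i1[180:250,190:340],(560,256),interpolation=3)])
cv2.imwrite("pics/w4c.png",c[:,:,::-1]);print(ctrl.get_t())
```

```text
28.2667
```

View pics/w4c.png

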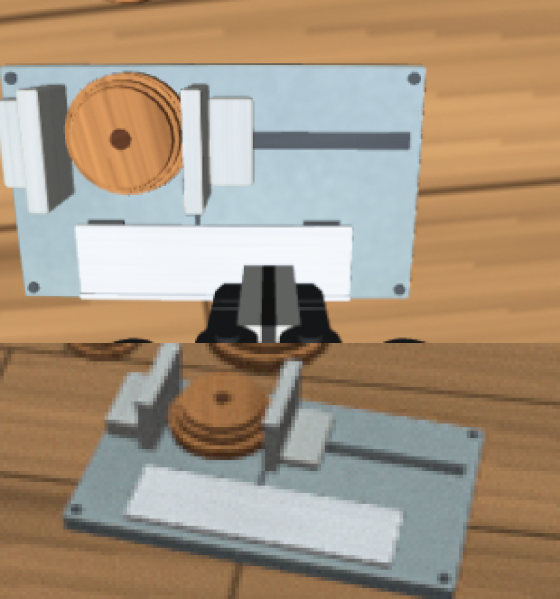

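The cover lies flat over the scale (top crop, 78–350, 225–298), and the base is seated between anvil and jaw. Handing in.

```bash
python3 -c "
from plant import ctrl
print(ctrl.hand_in())"
```

```text
the job is handed in; nothing more can be done
None
```

The job is handed in: the base is gripped between jaw and anvil at about 5 N (push force less the jaw's sliding friction), the cover was then folded flat, and the robot stands clear at about 28 s of the 48 s allowed.

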